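# Make up two decorating kits in the pottery studio

## Task

Make up two decorating kits for the class from the stock on the bench: the mint-green tray is the carving kit and gets the loop tool and the black jar; the red tray is the brushwork kit and gets the flat brush, the blue jar and the yellow jar. In each tray lay the tool flat, lengthwise, in the middle of the long compartment, and stand every jar upright in a small compartment of its own (either one). Set things down, do not drop them, and leave the white jar, the wooden rib and the clay bowl where they are.

Things in the scene. Friction and masses are not known exactly. Their poses are not given: they have to be found in the camera images.
- black_jar_mid (a point): Underglaze jar, for the green tray: upright cylinder 47 mm in diameter and 72 mm tall, screw lid and body black, white paper label round the side; about 0.12 kg. Point at its centre, 36 mm above its foot; z is up along the jar.
- blue_jar_mid (a point): Underglaze jar, for the red tray: upright cylinder 47 mm in diameter and 72 mm tall, screw lid and body blue, white paper label round the side; about 0.12 kg. Point at its centre, 36 mm above its foot; z is up along the jar.
- yellow_jar_mid (a point): Underglaze jar, for the red tray: upright cylinder 47 mm in diameter and 72 mm tall, screw lid and body yellow, white paper label round the side; about 0.12 kg. Point at its centre, 36 mm above its foot; z is up along the jar.
- loop_tool_mid (a point): Loop (ribbon) trimming tool lying flat, 170 mm long along its x: dark wooden flat-sided handle 16 x 16 mm from x = -85 to +30 mm, short brass ferrule, then an open steel wire loop 38 mm wide at the +x end; about 45 g. Point at the middle of its length, on the handle (16 mm wide across y there), 8 mm above the bench it lies on; z is up.
- flat_brush_mid (a point): Flat wooden brush lying flat, 170 mm long along its x: pale handle 22 mm wide and 10 mm thick from x = -85 to +12 mm, widening to a 48 mm head with white bristles at the +x end; about 50 g. Point at the middle of its length, on the handle (22 mm wide across y there), 5 mm above the bench it lies on; z is up.
- green_tray: Mint-green kit tray. Fixed shallow tray, 230 mm long (its x) by 175 mm wide (its y); origin at the centre of its underside on the bench. Floor 4 mm thick, outer walls and dividers 4 mm thick and 22 mm high. The long tool compartment takes the +y part: 222 x 97 mm inside, centred at x = 0, y = +35 mm. The -y strip is two small jar compartments, each 109 mm (x) by 66 mm (y) inside, centred at x = +56.5 and x = -56.5 mm, y = -50.5 mm.
- red_tray: Red kit tray. Fixed shallow tray, 230 mm long (its x) by 175 mm wide (its y); origin at the centre of its underside on the bench. Floor 4 mm thick, outer walls and dividers 4 mm thick and 22 mm high. The long tool compartment takes the +y part: 222 x 97 mm inside, centred at x = 0, y = +35 mm. The -y strip is two small jar compartments, each 109 mm (x) by 66 mm (y) inside, centred at x = +56.5 and x = -56.5 mm, y = -50.5 mm.
- white_jar_mid (a point): Underglaze jar, stays in the stock: upright cylinder 47 mm in diameter and 72 mm tall, screw lid and body white, white paper label round the side; about 0.12 kg. Point at its centre, 36 mm above its foot; z is up along the jar.
- wood_rib_mid (a point): Pale wooden throwing rib lying flat, a plate 106 x 50 x 8 mm with round ends, long along its x, with a dark thumb-hole; stays in the stock. Point at its centre, 4 mm above the bench.
- clay_bowl_mid (a point): Small terracotta bowl, 84 mm across the rim and 42 mm tall; stays in the stock. Point on its axis, 21 mm above the bench.
Things that resemble listed ones, but are neither listed nor needed, are in the scene too. Leave any pink or turquoise look-alike of the part that bears flat_brush_mid alone. Of the things that look like the part that bears loop_tool_mid, the smaller one is meant.

How it is judged:
At the end, for the whole second after the job is handed in: Loop tool and black jar in the green tray, brush, blue and yellow jars in the red; tools flat, lengthwise (0.4 rad), middles within 40 mm of the long compartment's middle; jars upright (0.12 rad), one per small compartment; all at rest; white jar, rib, bowl within 30 mm of their start (x of loop_tool_mid in the frame of green_tray between -0.04 and 0.04 m and y of loop_tool_mid in the frame of green_tray between -0.005 and 0.075 m and z of loop_tool_mid in the frame of green_tray between 0 and 0.018 m and angle between the x axis of loop_tool_mid and the x axis of green_tray, either way round below 0.4 rad and angle between loop_tool_mid's own x axis and vertical between 1.47 and 1.67 rad and linear speed of each of loop_tool, black_jar, flat_brush, blue_jar, yellow_jar below 0.03 m/s and y of black_jar_mid in the frame of green_tray between -0.068 and -0.036 m and z of black_jar_mid in the frame of green_tray between 0.032 and 0.048 m and angle between each of black_jar_mid, blue_jar_mid, yellow_jar_mid's own z axis and vertical below 0.12 rad and (x of black_jar_mid in the frame of green_tray between 0.02 and 0.095 m or x of black_jar_mid in the frame of green_tray between -0.095 and -0.02 m) and x of flat_brush_mid in the frame of red_tray between -0.04 and 0.04 m and y of flat_brush_mid in the frame of red_tray between -0.005 and 0.075 m and z of flat_brush_mid in the frame of red_tray between 0 and 0.015 m and angle between the x axis of flat_brush_mid and the x axis of red_tray, either way round below 0.4 rad and angle between flat_brush_mid's own x axis and vertical between 1.47 and 1.67 rad and y of blue_jar_mid in the frame of red_tray between -0.068 and -0.036 m and z of blue_jar_mid in the frame of red_tray between 0.032 and 0.048 m and y of yellow_jar_mid in the frame of red_tray between -0.068 and -0.036 m and z of yellow_jar_mid in the frame of red_tray between 0.032 and 0.048 m and ((x of blue_jar_mid in the frame of red_tray between 0.02 and 0.095 m and x of yellow_jar_mid in the frame of red_tray between -0.095 and -0.02 m) or (x of blue_jar_mid in the frame of red_tray between -0.095 and -0.02 m and x of yellow_jar_mid in the frame of red_tray between 0.02 and 0.095 m)) and distance of each of white_jar_mid, wood_rib_mid, clay_bowl_mid from where it was at the start of the episode below 0.03 m); the robot touches nothing.
It fails at once if the white jar, the wooden rib or the clay bowl was moved by more than 30 mm (distance of any of white_jar_mid, wood_rib_mid, clay_bowl_mid from where it was at the start of the episode above 0.03 m).
It fails at once if a thing of the kits was dropped (fell faster than 0.8 m/s) ((linear speed of black_jar above 0.8 m/s and height (world z) of black_jar_mid below 0.08 m) or (linear speed of blue_jar above 0.8 m/s and height (world z) of blue_jar_mid below 0.08 m) or (linear speed of yellow_jar above 0.8 m/s and height (world z) of yellow_jar_mid below 0.08 m) or (linear speed of loop_tool above 0.8 m/s and height (world z) of loop_tool_mid below 0.08 m) or (linear speed of flat_brush above 0.8 m/s and height (world z) of flat_brush_mid below 0.08 m)).
It also fails if it takes over 120 s, if anything falls off the work surface, if the arm or the gripper's body presses on something with over 40 N, if the wrist force passes 120 N, or if a joint passes its speed limit or range.

## Robot

A 6-joint arm with a two-finger parallel gripper is mounted at the origin on the work surface. World frame = base frame: x ahead of the robot, y to its left, z up, the work surface at z = 0. Lengths are in m, angles in rad, forces in N, time in s.
With the tool pointing down it reaches from about 0.3 to 0.875 m from the base axis. Payload 6.4 kg.
Tool frame: the origin (TCP) lies at the very end of the fingers, on their centre line; the grasp point (between the pads) lies grip_point_offset behind it (grip_point_offset is the distance from the TCP to the grasp point, in m); y points along the fingers, x is the direction in which the jaws open and shut, and the axes are right-handed (so a half turn about y gives the same grasp; the last joint's range is limited). The gripper opens to 85 mm and grips with 20 to 120 N. Pads are 22 mm wide; open, the fingers measure 114 mm over their backs; the gripper's body (76 mm by 85 mm) begins 54 mm behind the grasp point. The pads swing forward as they close: fully open they stand 13 mm farther back than shut.
Start: joints at [1.045, 0.181, 1.607, -0, 1.354, -0.206], TCP at [0.181, 0.546, 0.231] pointing down, gripper open.
Joint ranges: [-2.99, 2.99], [-0.89, 2.07], [0.3, 2.58], [-1.14, 4.28], [0, 2.63], [-3.12, 3.12]. Speed limits (rad/s): [2.57, 2.57, 3.01, 3.14, 3.14, 3.14].

## Interface

Orientations are given as a unit quaternion [w, x, y, z].
In Python, from bench import get_obs, camera, camera_model, hand_in, grip_point_offset gives the robot as it stands.
- The arm moves only by the shell command python3 -m jog 'ROWS'. ROWS is JSON, a list of rows, each a list of 7 numbers: the shift along the tool's x, y, z in mm, then the turn, a rotation vector about the tool's x, y, z in degrees, then the gripper's target within -1 to 1 (shut at 1, half-way at 0, fully open at -1). In form: [[x, y, z, ax, ay, az, grip], ...]. A call has 1 to 8 rows; each row shifts and turns the commanded pose from where the row before left it, along the tool's axes as they then stand; what a row does not reach is not made up. A row lasts 1/12 s, in which the tool goes at most 41.7 mm and 7.16 degrees, less where a joint would pass 70% of its speed; a pose out of reach is approached as far as the arm can. A call is refused whole if a number of a shift passes 41.7 or a number of a turn 7.16, either way. A call with a gripper value outside its range is refused whole. The fingers move at their own pace and stop on an object; the grip force is fixed at half the most. Time passes only in rows, so rows that do not move let the fingers close. It gives the time, the measured TCP pose, the force and the opening at its end, in the units of the state.
- get_obs(): the state, without advancing time (a new reading comes with each control period).
- camera(name): name is "side" or "top" or "wrist"; returns the picture (400x640x3 uint8, blue, green, red); there is no depth.
- camera_model(name): a dict with "K" (3x3 intrinsics, pixels), "distortion" ([k1, k2, p1, p2, k3] as OpenCV has them; the pictures are not rectified), "pose" (4x4, takes a point from camera to world coordinates). Camera axes: x right, y down, z forward; pixel columns grow to the right and rows downward; lengths in m; the calibration is good to about 2 mm. A picture is of the moment at which its call begins: read the wrist's pose just before it. camera_model takes no time and is no camera call; for the wrist camera it gives the pose at the moment of the call.
- hand_in(): hands the job in, once; it reports no verdict.
The state is a dict: "time_s": time; "q": joint angles; "dq": joint speeds; "joint_efforts": joint torques, N m; "eef_pos": TCP position; "eef_rot": TCP orientation; "wrist_force": force on the tool from outside, world axes, zero at the start; "torque": the same for the moment, N m; "opening": opening from 0.0 (shut) to 1.0 (fully open).
Only numpy, scipy, OpenCV 4.12 (cv2) and the standard library are available. Lean on these libraries where they do the work, as an engineer would, in place of code of your own. Each camera call takes 0.05 s, during which the arm holds its last target.

## Working session

There is one attempt and no reset: what is moved stays moved. The work goes in short steps, Python scripts to look and compute and a shell command to move; the robot and the scene stay as the last step left them, time stands still between calls to the robot, and variables do not carry over. Pictures are saved under pics/ and viewed, and the job is handed in when it is done.

```bash
ls; mkdir -p pics
python3 - <<'E'
from bench import *
import cv2
print(get_obs()); print(grip_point_offset)
for n in("side","top","wrist"):
    m=camera_model(n);print(n,m)
    cv2.imwrite(f"pics/{n}0.png",camera(n))
E
```

```text
pics
{'time_s': 0.0, 'q': array([ 1.04471323e+00,  1.81544383e-01,  1.60801859e+00, -3.44602941e-06,
        1.35376420e+00, -2.06297129e-01]), 'dq': array([ 5.18707373e-04,  4.27345489e-04,  2.39577447e-03, -1.43773242e-03,
       -8.82929514e-04,  4.45174133e-05]), 'joint_efforts': array([ 4.57511342e-04, -4.44861066e+01, -3.51344454e+01,  7.26764210e-05,
        8.99771199e-03,  2.21654324e-05]), 'eef_pos': array([0.18046105, 0.54537125, 0.23037714]), 'eef_rot': array([-0.57297737,  0.57347877,  0.41345629, -0.4145756 ]), 'wrist_force': array([-0.40481392, -0.13965598,  0.21026783]), 'torque': array([-0.02177803, -0.05796846, -0.00665217]), 'opening': 1.0046667109586545}
0.0187
side {'K': array([[484.86129356,   0.        , 319.60717945],
       [  0.        , 484.86129356, 202.14568694],
       [  0.        ,   0.        ,   1.        ]]), 'distortion': array([0.00779624, 0.        , 0.        , 0.        , 0.        ]), 'pose': array([[ 0.83085462, -0.31455751,  0.45905791, -0.26451204],
       [-0.55643424, -0.45796858,  0.69328617, -1.02824161],
       [-0.00784427, -0.8314555
[... 408 characters left out ...]
3899],
       [-0.99976003,  0.01062876,  0.01915471,  0.05525714],
       [-0.02045131, -0.13954042, -0.99000516,  1.10915075],
       [ 0.        ,  0.        ,  0.        ,  1.        ]])}
wrist {'K': array([[313.73025097,   0.        , 316.76042053],
       [  0.        , 313.73025097, 198.41779494],
       [  0.        ,   0.        ,   1.        ]]), 'distortion': array([-0.03159246,  0.        ,  0.        ,  0.        ,  0.        ]), 'pose': array([[ 0.31393883,  0.91121152,  0.26671327,  0.11272387],
       [ 0.94944253, -0.30096138, -0.08933716,  0.56679803],
       [-0.00113465,  0.28127533, -0.95962644,  0.37294869],
       [ 0.        ,  0.        ,  0.        ,  1.        ]])}
```

View pics/top0.png

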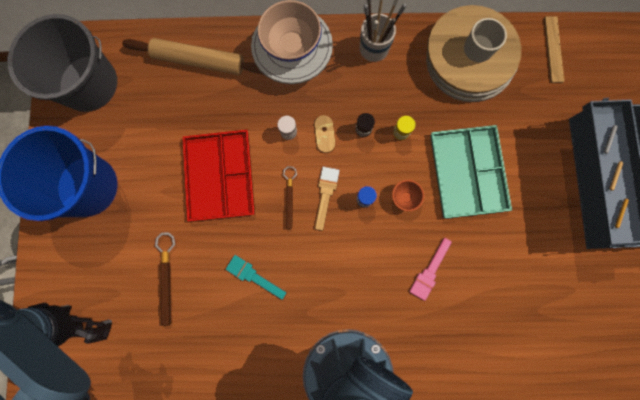

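View pics/side0.png

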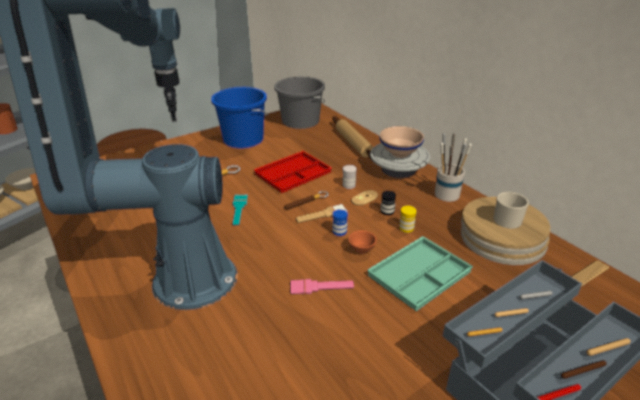

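View pics/wrist0.png

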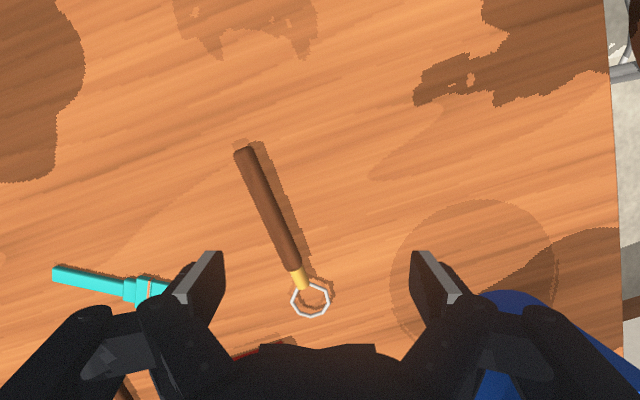

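The top picture shows two loop tools. The one at (289,197) is shorter, and the one at (165,280) is longer, a larger look-alike. The flat brush with white bristles is at (327,198). The turquoise (255,278) and pink (430,270) brushes are look-alikes. Red tray is at (218,176) and green at (471,171). I'll confirm in an enlarged crop.

```bash
cat > h.py <<'E'
from bench import *
import cv2, numpy as np
from scipy.spatial.transform import Rotation as R
def px2w(n,u,v,z,m=None):
    m=m or camera_model(n)
    p=cv2.undistortPoints(np.array([[[u,v]]],float),m["K"],m["distortion"])[0,0]
    T=m["pose"];d=T[:3,:3]@[p[0],p[1],1];o=T[:3,3]
    return o+d*(z-o[2])/d[2]
def w2px(n,P,m=None):
    m=m or camera_model(n);T=np.linalg.inv(m["pose"])
    return cv2.projectPoints(np.atleast_2d(np.array(P,float)),cv2.Rodrigues(T[:3,:3])[0],T[:3,3],m["K"],m["distortion"])[0][:,0]
def crop(n,u0,v0,u1,v1,s,name,im=None):
    im=camera(n) if im is None else im
    cv2.imwrite("pics/"+name,cv2.resize(im[v0:v1,u0:u1],None,fx=s,fy=s,interpolation=cv2.INTER_CUBIC))
E
python3 - <<'E'
from h import *
im=cv2.imread("pics/top0.png")
crop("top",260,100,420,240,5,"c1.png",im)
crop("top",175,115,265,235,5,"c2.png",im)
crop("top",425,115,515,225,5,"c3.png",im)
E
python3 - <<'E'
import cv2
a=cv2.imread("pics/c1.png");print(a.shape)
E
cp pics/c1.png pics/c1.png.bak; rm pics/c1.png.bak
```

```text
(700, 800, 3)
```

View pics/c2.png

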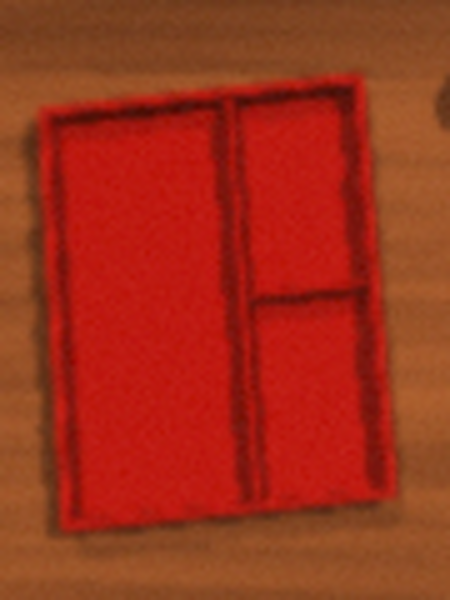

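View pics/c3.png

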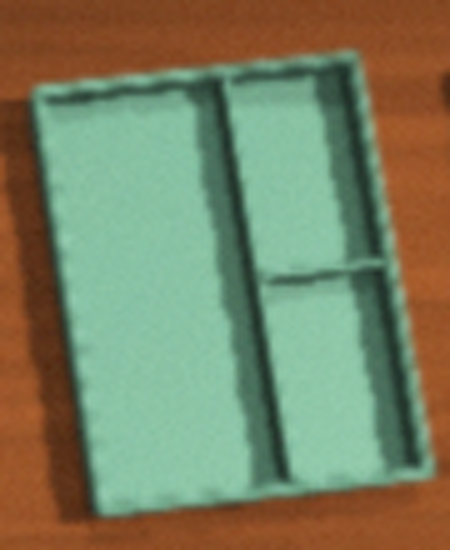

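Run:
```python
from h import *
im=cv2.imread("pics/top0.png")
crop("top",260,105,420,225,5,"c1b.png",im)
```

```text
(no output)
```

View pics/c1b.png

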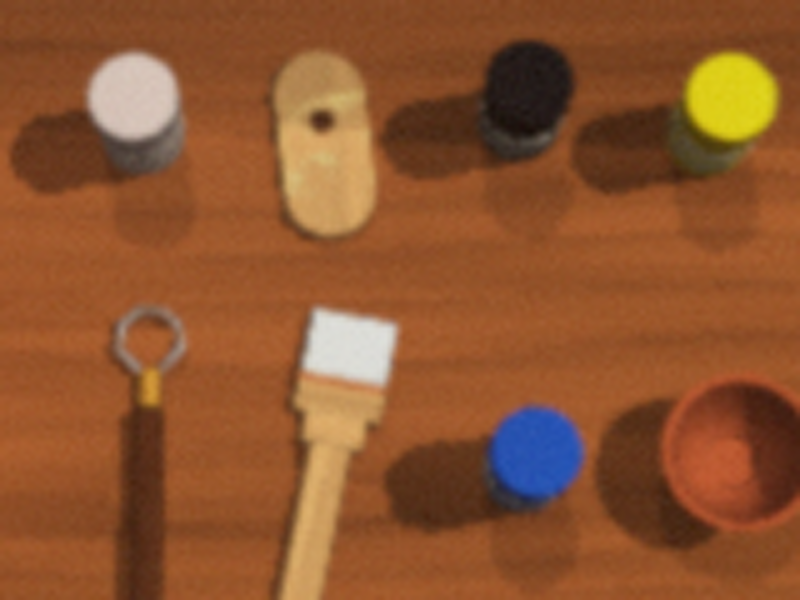

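Crop: the small loop tool is the dark handle with loop at (290,173), about the 170 mm described. The flat brush has a natural handle and white bristles. Jar lids: white (286.4,124), black (365,122), yellow (406,124), blue (367,195). Now the lower tool ends.

Run:
```python
from h import *
im=cv2.imread("pics/top0.png")
crop("top",270,155,350,240,6,"c4.png",im)
a=lambda U,V,u0,v0,s:((U+.5)/s-.5+u0,(V+.5)/s-.5+v0)
for n,(U,V) in dict(white=(134,96),black=(528,86),yellow=(731,97),blue=(537,453)).items():
    print(n,px2w("top",*a(U,V,260,105,5),.072).round(4))
print("bowl",px2w("top",*a(740,455,260,105,5),.042).round(4))
print("rib",px2w("top",*a(325,145,260,105,5),.008).round(4))
for n,c,o in(("red",[(42,108),(362,76),(396,497),(64,530)],(175,115)),("green",[(35,90),(357,55),(434,472),(97,514)],(425,115))):
    P=np.array([px2w("top",*a(U,V,*o,5),.022)[:2] for U,V in c])
    print(n,P.round(4).tolist(),P.mean(0).round(4),[round(float(np.linalg.norm(P[i]-P[i-1])),4) for i in range(4)])
    for i,j in((3,0),(2,1)): d=P[j]-P[i];print("yaw",np.degrees(np.arctan2(d[1],d[0])))
    for i,j in((1,0),(2,3)): d=P[j]-P[i];print("yaw-90",np.degrees(np.arctan2(d[1],d[0]))-90)
```

```text
white [0.6458 0.1515 0.072 ]
black [ 0.6482 -0.0527  0.072 ]
yellow [ 0.641  -0.1573  0.072 ]
blue [ 0.456  -0.0525  0.072 ]
bowl [ 0.4584 -0.1606  0.042 ]
rib [0.6378 0.0525 0.008 ]
red [[0.6322, 0.4393], [0.6473, 0.2636], [0.4167, 0.2418], [0.4008, 0.4185]] [0.5243 0.3408] [0.2323, 0.1763, 0.2317, 0.1774]
yaw 5.114293516362247
yaw 5.400212175173282
yaw-90 4.924198626354425
yaw-90 5.139271409099123
green [[0.6326, -0.2362], [0.6504, -0.4115], [0.4229, -0.4362], [0.4026, -0.2577]] [ 0.5271 -0.3354] [0.231, 0.1763, 0.2289, 0.1796]
yaw 5.353820433604535
yaw 6.188057552623366
yaw-90 5.790111723192041
yaw-90 6.465627760186123
```

View pics/c4.png

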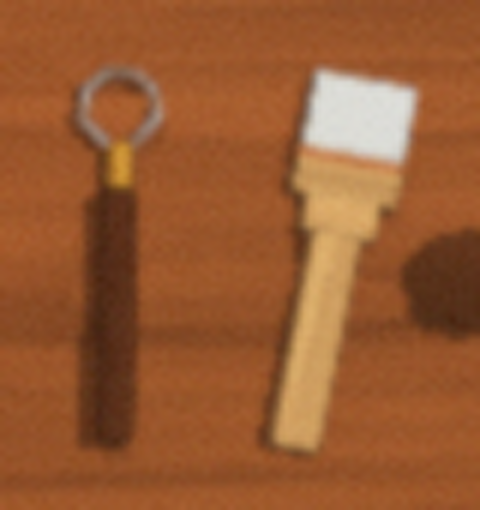

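The brush bottom is at crop (295,448) and its head top at (366,80). The loop top is at (120,66) and its handle end at (113,448).

```bash
cat >> h.py <<'E'
a=lambda U,V,u0,v0,s:((U+.5)/s-.5+u0,(V+.5)/s-.5+v0)
def plan(x,y,z,yaw=None):
    """shift in tool mm to TCP target; yaw = wanted world angle (deg) of tool x (mod 180)"""
    o=get_obs();q=R.from_quat(np.roll(o["eef_rot"],-1));M=q.as_matrix()
    print("t",round(o["time_s"],2),"tcp",(o["eef_pos"]*1000).round(1),"yaw",round(np.degrees(np.arctan2(M[1,0],M[0,0])),2),"down",M[:,1].round(3),"open",round(o["opening"]*85,1),"F",o["wrist_force"].round(1),"q",o["q"].round(2))
    print("shift tool mm",(M.T@(np.array([x,y,z])-o["eef_pos"])*1000).round(1))
    if yaw is not None:
        c=np.degrees(np.arctan2(M[1,0],M[0,0]));d=(yaw-c+90)%180-90
        r=np.radians(yaw if abs((yaw-c+180)%360-180)<=90 else yaw+180);X=np.array([np.cos(r),np.sin(r),0]);Y=np.array([0,0,-1.]);W=np.c_[X,Y,np.cross(X,Y)]
        print("turn tool deg",np.degrees((q.inv()*R.from_matrix(W)).as_rotvec()).round(2))
E
python3 - <<'E'
from h import *
for n,A,B,z in(("loop",(120,66),(113,448),.008),("brush",(366,80),(295,448),.008)):
    p=px2w("top",*a(*A,270,155,6),z);q=px2w("top",*a(*B,270,155,6),z);d=p-q
    print(n,(p+q)/2,np.linalg.norm(d),np.degrees(np.arctan2(d[1],d[0])))
plan(.46,.14,.15,90)
print(w2px("wrist",[[.18,.546,0]]))
E
```

```text
loop [0.46297876 0.14995148 0.008     ] 0.17279829930356308 -0.961056285948516
brush [0.45868305 0.05411044 0.008     ] 0.16900391139405946 -11.418075661810905
t 0.15 tcp [180.5 545.5 230.6] yaw 71.67 down [-0.001 -0.001 -1.   ] open 85.1 F [0.2 0.1 0.3] q [ 1.04  0.18  1.61  0.    1.35 -0.21]
shift tool mm [-296.9   80.9 -392.8]
turn tool deg [ -0.03 -18.33  -0.07]
[[318.14512637 167.37146358]]
```

```bash
python3 -m jog '[[0,0,0,0,-6,0,-1],[0,0,0,0,-6,0,-1],[0,0,0,0,-5.3,0,-1],[0,0,0,0,0,0,-1]]'; python3 -c "
from h import *
plan(.463,.150,.10,89)"
```

```text
time_s: 0.48
eef_pos: [0.1806, 0.5457, 0.2309]
eef_rot: [-0.504, 0.504, 0.496, -0.497]
wrist_force: [0.0, 1.3, 0.2]
opening: 1.004
t 0.48 tcp [180.6 545.7 230.9] yaw 89.16 down [-0.    -0.001 -1.   ] open 85.3 F [0.  1.3 0.2] q [ 1.04  0.18  1.61  0.    1.35 -0.51]
shift tool mm [-391.4  131.1 -288.2]
turn tool deg [-0.02  0.16 -0.03]
```

```bash
python3 -m jog '[[-32,5,-24,0,0,0,-1],[-32,5,-24,0,0,0,-1],[-32,5,-24,0,0,0,-1],[-32,5,-24,0,0,0,-1],[-32,5,-24,0,0,0,-1],[-32,5,-24,0,0,0,-1],[-32,5,-24,0,0,0,-0.5],[-32,5,-24,0,0,0,-0.5]]'; python3 -m jog '[[-32,5,-24,0,0,0,-0.4],[-32,5,-24,0,0,0,-0.4],[-32,10,-24,0,0,0,-0.4],[-32,10,-22,0,0,0,-0.4],[0,0,0,0,0,0,-0.4],[0,0,0,0,0,0,-0.4]]'
python3 - <<'E'
from h import *
plan(.463,.150,.10,89)
cv2.imwrite("pics/w1.png",camera("wrist"))
m=camera_model("wrist")
print(w2px("wrist",[[.463,.15,.008],[.548,.148,.008],[.378,.151,.008]],m))
E
```

```text
time_s: 1.15
eef_pos: [0.3688, 0.2848, 0.1912]
eef_rot: [-0.505, 0.505, 0.495, -0.495]
wrist_force: [0.5, -0.1, -0.0]
opening: 0.76
time_s: 1.65
eef_pos: [0.4602, 0.155, 0.1606]
eef_rot: [0.507, -0.506, -0.493, 0.494]
wrist_force: [-0.1, 1.4, 0.6]
opening: 0.697
t 1.65 tcp [460.2 155.  160.6] yaw 88.58 down [-0.002 -0.    -1.   ] open 59.3 F [-0.1  1.4  0.6] q [ 0.08  0.06  1.89  0.    1.19 -1.47]
shift tool mm [-5.  60.6 -3. ]
turn tool deg [-0.1  -0.42 -0.01]
[[311.48852904 187.02449917]
 [311.73121862 265.72080758]
 [310.11854439  95.23052837]]
```

View pics/w1.png

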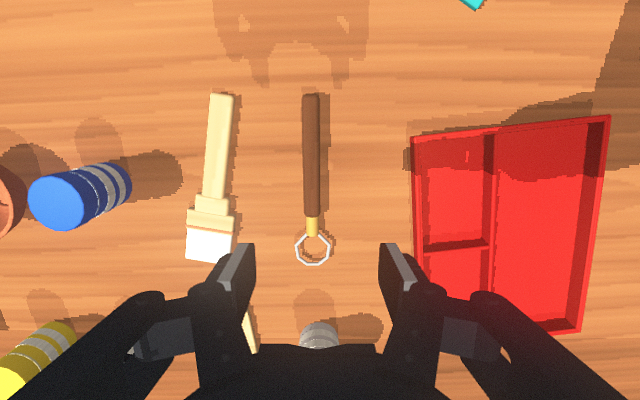

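The wrist view shows the handle end at (311,94) and loop tip at (313,265). The projection of the top-camera estimate lands on these within a pixel or two, so I'll descend.

```bash
python3 -m jog '[[-5,30,-3,0,0,0,-0.2],[0,30,0,0,0,0,-0.2],[0,30,0,0,0,0,-0.2],[0,25,0,0,0,0,-0.2],[0,20,0,0,0,0,-0.2],[0,13,0,0,0,0,-0.2],[0,0,0,0,0,0,-0.2]]'; python3 -c "
from h import *
plan(.463,.150,.005,89)"
```

```text
time_s: 2.28
eef_pos: [0.4596, 0.1532, 0.0109]
eef_rot: [0.505, -0.503, -0.494, 0.497]
wrist_force: [-0.4, -0.4, 0.1]
opening: 0.597
t 2.28 tcp [459.6 153.2  10.9] yaw 89.04 down [-0.005 -0.    -1.   ] open 50.8 F [-0.4 -0.4  0.1] q [ 0.08  0.32  1.96  0.    0.87 -1.48]
shift tool mm [-3.1  5.9 -3.5]
turn tool deg [-0.31  0.04 -0.02]
```

```bash
python3 -m jog '[[-3,6,-2,0,0,0,0.1],[0,1,0,0,0,0,0.5],[0,0,0,0,0,0,1],[0,0,0,0,0,0,1],[0,0,0,0,0,0,1],[0,0,0,0,0,0,1],[0,0,0,0,0,0,1],[0,0,0,0,0,0,1]]'; python3 -c "
from h import *
plan(.463,.150,.15,89)"
```

```text
time_s: 2.95
eef_pos: [0.4655, 0.149, 0.0073]
eef_rot: [-0.504, 0.505, 0.496, -0.495]
wrist_force: [-1.2, 0.9, 6.8]
opening: 0.165
t 2.95 tcp [465.5 149.    7.3] yaw 88.97 down [ 0.002  0.    -1.   ] open 14.0 F [-1.2  0.9  6.8] q [ 0.07  0.33  1.96  0.    0.85 -1.49]
shift tool mm [   1.1 -142.7    2.3]
turn tool deg [ 0.1  -0.03  0.02]
```

```bash
python3 -m jog '[[0,-8,0,0,0,0,1],[0,-15,0,0,0,0,1],[0,-25,0,0,0,0,1],[0,-30,0,0,0,0,1],[0,-30,0,0,0,0,1],[0,-25,0,0,0,0,1],[0,-10,0,0,0,0,1],[0,0,0,0,0,0,1]]'
python3 - <<'E'
from h import *
plan(.5234,-.3006,.13,95.9)
cv2.imwrite("pics/w2.png",camera("wrist"))
E
```

```text
time_s: 3.62
eef_pos: [0.4666, 0.1488, 0.1522]
eef_rot: [-0.503, 0.506, 0.497, -0.494]
wrist_force: [0.5, -0.2, -0.9]
opening: 0.16
t 3.62 tcp [466.6 148.8 152.2] yaw 88.97 down [ 0.006  0.    -1.   ] open 13.6 F [ 0.5 -0.2 -0.9] q [ 0.07  0.08  1.9  -0.    1.16 -1.49]
shift tool mm [-448.4   22.4  -64.7]
turn tool deg [ 0.34 -6.93  0.  ]
```

View pics/w2.png

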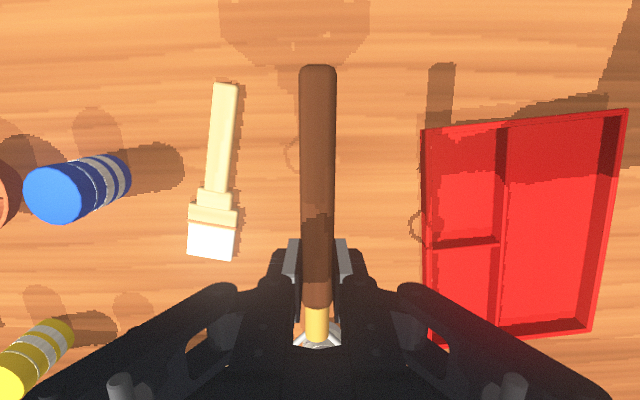

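Loop tool held level and straight between the pads, clear of the bench (shadow at (440,90)).

```bash
python3 -m jog '[[-25,0,-4,0,0,0,1],[-35,0,-5,0,0,0,1],[-35,0,-5,0,0,0,1],[-35,0,-5,0,0,0,1],[-35,0,-5,0,0,0,1],[-35,0,-5,0,0,0,1],[-35,0,-5,0,0,0,1],[-35,0,-5,0,0,0,1]]'; python3 -m jog '[[-35,0,-5,0,0,0,1],[-35,0,-5,0,0,0,1],[-35,0,-5,0,0,0,1],[-35,0,-5,0,0,0,1],[-25,0,-5,0,0,0,1],[-15,0,-3,0,0,0,1],[0,0,0,0,-6.5,0,1],[0,0,0,0,0,0,1]]'; python3 -c "
from h import *
plan(.5234,-.3006,.06,95.9)"
```

```text
time_s: 4.33
eef_pos: [0.4973, -0.123, 0.1467]
eef_rot: [0.506, -0.503, -0.495, 0.496]
wrist_force: [1.3, -0.6, -1.1]
opening: 0.165
time_s: 5.0
eef_pos: [0.5222, -0.3026, 0.146]
eef_rot: [0.477, -0.473, -0.524, 0.524]
wrist_force: [0.2, -0.1, -0.6]
opening: 0.166
t 5.0 tcp [ 522.2 -302.6  146. ] yaw 95.59 down [-0.004  0.003 -1.   ] open 14.1 F [ 0.2 -0.1 -0.6] q [-0.72  0.33  1.6  -0.    1.21 -2.39]
shift tool mm [ 1.6 86.  -1.7]
turn tool deg [-0.19 -0.31  0.2 ]
```

```bash
python3 -m jog '[[1,25,-1,0,0,0,1],[0,30,0,0,0,0,1],[0,30,0,0,0,0,1],[0,20,0,0,0,0,1],[0,15,0,0,0,0,1],[0,8,0,0,0,0,1],[0,3,0,0,0,0,1],[0,0,0,0,0,0,1]]'; python3 -c "
from h import *
plan(.5234,-.3006,.0115,95.9)"
```

```text
time_s: 5.67
eef_pos: [0.5239, -0.3003, 0.0171]
eef_rot: [0.477, -0.475, -0.523, 0.523]
wrist_force: [-0.9, 0.3, 0.3]
opening: 0.165
t 5.67 tcp [ 523.9 -300.3   17.1] yaw 95.43 down [-0.002  0.002 -1.   ] open 14.0 F [-0.9  0.3  0.3] q [-0.72  0.51  1.65  0.    0.98 -2.38]
shift tool mm [-0.3  5.6  0.5]
turn tool deg [-0.09 -0.47  0.1 ]
```

```bash
python3 -m jog '[[0,2,0,0,0,0,1],[0,2,0,0,0,0,1],[0,1,0,0,0,0,1],[0,0,0,0,0,0,1]]'; python3 -c "
from h import *
plan(.5234,-.3006,.0115,95.9)"
```

```text
time_s: 6.0
eef_pos: [0.5249, -0.3015, 0.0138]
eef_rot: [-0.475, 0.476, 0.523, -0.523]
wrist_force: [-0.3, -0.9, -0.4]
opening: 0.163
t 6.0 tcp [ 524.9 -301.5   13.8] yaw 95.47 down [ 0.001 -0.001 -1.   ] open 13.8 F [-0.3 -0.9 -0.4] q [-0.72  0.52  1.65  0.    0.97 -2.38]
shift tool mm [1.1 2.3 1.4]
turn tool deg [ 0.04 -0.43 -0.04]
```

```bash
python3 -m jog '[[0,1.5,0,0,0,0,1],[0,1,0,0,0,0,1],[0,0,0,0,0,0,1]]'; python3 -m jog '[[0,0,0,0,0,0,0.6],[0,0,0,0,0,0,0.3],[0,0,0,0,0,0,0.1],[0,0,0,0,0,0,0],[0,0,0,0,0,0,0]]'; python3 -c "
from h import *
plan(.5234,-.3006,.0115,95.9)"
```

```text
time_s: 6.25
eef_pos: [0.5248, -0.3016, 0.0114]
eef_rot: [-0.475, 0.476, 0.523, -0.523]
wrist_force: [0.3, 0.1, 3.1]
opening: 0.166
time_s: 6.67
eef_pos: [0.5245, -0.3013, 0.0107]
eef_rot: [0.476, -0.475, -0.523, 0.523]
wrist_force: [0.7, 0.6, 0.5]
opening: 0.499
t 6.67 tcp [ 524.5 -301.3   10.7] yaw 95.48 down [-0.  0. -1.] open 42.4 F [0.7 0.6 0.5] q [-0.72  0.52  1.65 -0.    0.97 -2.38]
shift tool mm [ 0.8 -0.8  1. ]
turn tool deg [-0.01 -0.42  0.01]
```

```bash
python3 -m jog '[[0,-15,0,0,0,0,0],[0,-30,0,0,0,0,0],[0,-35,0,0,0,0,-0.2],[0,-35,0,0,0,0,-0.5],[0,-20,0,0,0,0,-0.5],[0,0,0,0,0,0,-0.5]]'
python3 - <<'E'
from h import *
plan(.648,-.053,.13,92)
im=camera("top"); crop("top",425,115,515,225,5,"c5.png",im)
m=camera_model("wrist");cv2.imwrite("pics/w3.png",camera("wrist"))
c,s=np.cos(np.radians(5.8)),np.sin(np.radians(5.8))
L=np.array([[.115,.0875],[.115,-.0875],[-.115,-.0875],[-.115,.0875]])
W=[[.527+c*x-s*y,-.3354+s*x+c*y,.022] for x,y in L]
print(w2px("wrist",W,m).round(0).tolist())
E
```

```text
time_s: 7.17
eef_pos: [0.5274, -0.3036, 0.152]
eef_rot: [-0.472, 0.479, 0.523, -0.523]
wrist_force: [0.5, -1.2, 0.7]
opening: 0.75
t 7.17 tcp [ 527.4 -303.6  152. ] yaw 95.49 down [ 0.008 -0.007 -1.   ] open 63.8 F [ 0.5 -1.2  0.7] q [-0.72  0.33  1.6  -0.    1.21 -2.38]
shift tool mm [ 238.1   21.3 -143.9]
turn tool deg [ 0.41  3.49 -0.41]
[[374.0, 299.0], [199.0, 299.0], [167.0, 48.0], [388.0, 45.0]]
```

View pics/w3.png

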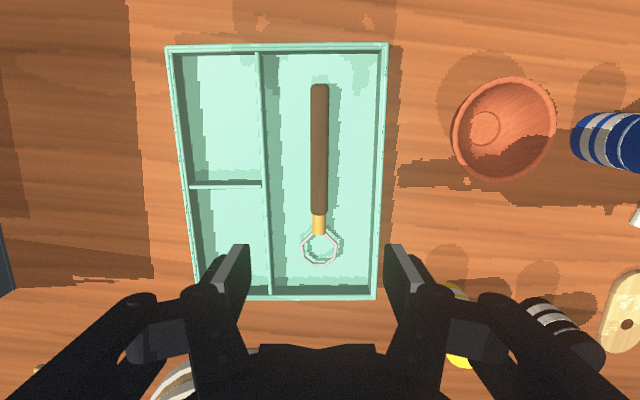

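The loop tool lies central and lengthwise in the green long compartment. The tray corners, at (388,45) and (167,48), match the projection. Next, the black jar.

```bash
python3 -m jog '[[30,0,-18,0,0,0,-0.5],[30,0,-18,0,0,0,-0.5],[30,0,-18,0,0,0,-0.5],[30,0,-18,0,0,0,-0.5],[30,0,-18,0,0,0,-0.5],[30,0,-18,0,0,0,-0.5],[30,0,-18,0,0,0,-0.5],[28,0,-18,0,0,0,-0.5]]'; python3 -m jog '[[0,0,0,0,3.5,0,-0.5],[0,0,0,0,0,0,-0.5]]'
python3 - <<'E'
from h import *
plan(.648,-.053,.03,92)
m=camera_model("wrist");cv2.imwrite("pics/w4.png",camera("wrist"))
print(w2px("wrist",[[.648,-.053,.072],[.641,-.157,.072],[.648,-.053,0]],m).round(0).tolist())
E
```

```text
time_s: 7.93
eef_pos: [0.6442, -0.0483, 0.1431]
eef_rot: [0.477, -0.474, -0.523, 0.524]
wrist_force: [1.6, -0.0, -0.0]
opening: 0.748
time_s: 8.1
eef_pos: [0.6443, -0.0482, 0.1431]
eef_rot: [0.492, -0.49, -0.508, 0.51]
wrist_force: [-0.1, -1.1, 0.1]
opening: 0.75
t 8.1 tcp [644.3 -48.2 143.1] yaw 92.05 down [-0.004  0.001 -1.   ] open 63.7 F [-0.1 -1.1  0.1] q [-0.26  0.42  1.49 -0.    1.24 -1.86]
shift tool mm [ -5.1 113.   -4. ]
turn tool deg [-0.23  0.05  0.07]
[[311.0, 215.0], [167.0, 201.0], [313.0, 190.0]]
```

View pics/w4.png

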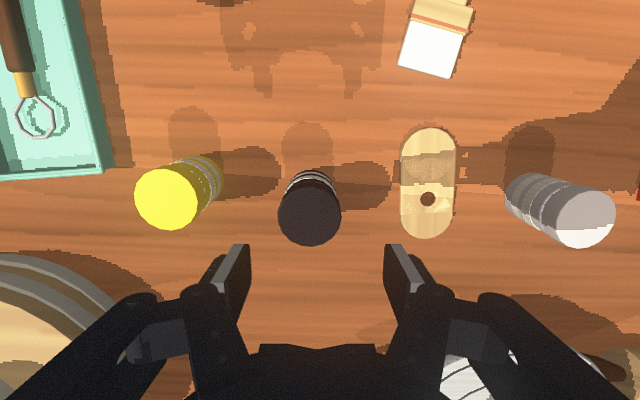

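The black lid at (309,213) agrees with the prediction (311,215), and yellow at (166,199) with (167,201). I'll descend.

```bash
python3 -m jog '[[-4,15,-4,0,0,0,-0.5],[-1,25,0,0,0,0,-0.5],[0,25,0,0,0,0,-0.5],[0,25,0,0,0,0,-0.5],[0,15,0,0,0,0,-0.5],[0,8,0,0,0,0,-0.5],[0,0,0,0,0,0,-0.5]]'; python3 -c "
from h import *
plan(.648,-.053,.03,92)"
```

```text
time_s: 8.73
eef_pos: [0.6473, -0.0559, 0.0301]
eef_rot: [0.493, -0.49, -0.508, 0.509]
wrist_force: [-0.1, 1.0, 0.5]
opening: 0.754
t 8.73 tcp [647.3 -55.9  30.1] yaw 91.95 down [-0.005  0.001 -1.   ] open 64.1 F [-0.1  1.   0.5] q [-0.27  0.58  1.52 -0.    1.05 -1.87]
shift tool mm [ 2.9  0.1 -0.8]
turn tool deg [-0.26 -0.05  0.08]
```

```bash
python3 -m jog '[[2,0,0,0,0,0,-0.3],[0,0,0,0,0,0,-0.1],[0,0,0,0,0,0,0.5],[0,0,0,0,0,0,1],[0,0,0,0,0,0,1],[0,0,0,0,0,0,1],[0,0,0,0,0,0,1]]'; python3 -m jog '[[0,-8,0,0,0,0,1],[0,-15,0,0,0,0,1],[0,-25,0,0,0,0,1],[0,-30,0,0,0,0,1],[0,-25,0,0,0,0,1],[0,-10,0,0,0,0,1],[0,0,0,0,0,0,1]]';  python3 - <<'E'
from h import *
plan(.476,-.391,.14,95.9)
cv2.imwrite("pics/w5.png",camera("wrist"))
E
```

```text
time_s: 9.32
eef_pos: [0.6506, -0.0537, 0.0346]
eef_rot: [-0.49, 0.492, 0.509, -0.508]
wrist_force: [0.4, -0.2, 6.3]
opening: 0.534
time_s: 9.9
eef_pos: [0.6515, -0.054, 0.1503]
eef_rot: [-0.489, 0.493, 0.51, -0.507]
wrist_force: [1.1, -0.2, -1.1]
opening: 0.531
t 9.9 tcp [651.5 -54.  150.3] yaw 91.98 down [ 0.007 -0.002 -1.   ] open 45.1 F [ 1.1 -0.2 -1.1] q [-0.26  0.42  1.47 -0.    1.24 -1.87]
shift tool mm [-330.7    9.7  187.1]
turn tool deg [ 0.38 -3.92 -0.13]
```

View pics/w5.png

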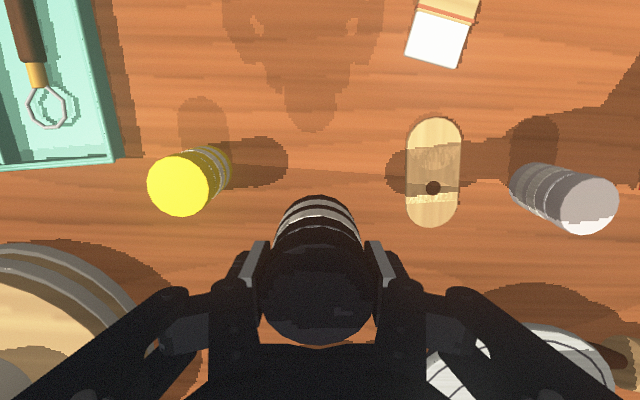

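Black jar held upright, clear of the yellow jar.

```bash
python3 -m jog '[[-15,0,8,0,0,0,1],[-30,0,17,0,0,0,1],[-30,0,17,0,0,0,1],[-30,0,17,0,0,0,1],[-30,0,17,0,0,0,1],[-30,0,17,0,0,0,1],[-30,0,17,0,0,0,1],[-30,0,17,0,0,0,1]]'; python3 -m jog '[[-30,0,17,0,0,0,1],[-30,0,17,0,0,0,1],[-25,0,14,0,0,0,1],[-15,0,9,0,0,0,1],[0,0,0,0,-4,0,1],[0,0,0,0,0,0,1]]'; python3 -c "
from h import *
plan(.476,-.391,.0385,95.9)"
```

```text
time_s: 10.62
eef_pos: [0.5279, -0.283, 0.1432]
eef_rot: [0.493, -0.49, -0.508, 0.509]
wrist_force: [1.6, -1.0, -1.1]
opening: 0.534
time_s: 11.12
eef_pos: [0.4747, -0.3848, 0.1431]
eef_rot: [-0.475, 0.472, 0.526, -0.525]
wrist_force: [-0.7, -0.5, -1.5]
opening: 0.534
t 11.12 tcp [ 474.7 -384.8  143.1] yaw 95.97 down [-0.003  0.003 -1.   ] open 45.3 F [-0.7 -0.5 -1.5] q [-0.88  0.35  1.58 -0.    1.21 -2.55]
shift tool mm [ -6.7 104.6  -0.9]
turn tool deg [-0.14  0.07  0.21]
```

```bash
python3 -m jog '[[-6,15,0,0,0,0,1],[0,25,0,0,0,0,1],[0,25,0,0,0,0,1],[0,15,0,0,0,0,1],[0,10,0,0,0,0,1],[0,6,0,0,0,0,1],[0,3,0,0,0,0,1],[0,0,0,0,0,0,1]]'; python3 -c "
from h import *
plan(.476,-.391,.0385,95.9)"
```

```text
time_s: 11.78
eef_pos: [0.4773, -0.3902, 0.0464]
eef_rot: [-0.473, 0.473, 0.525, -0.525]
wrist_force: [-0.6, -0.2, -0.1]
opening: 0.531
t 11.78 tcp [ 477.3 -390.2   46.4] yaw 95.98 down [-0.  0. -1.] open 45.2 F [-0.6 -0.2 -0.1] q [-0.88  0.49  1.62  0.    1.04 -2.55]
shift tool mm [-0.6  7.9  1.4]
turn tool deg [-0.02  0.08  0.03]
```

```bash
python3 -m jog '[[0,2,0,0,0,0,1],[0,2,0,0,0,0,1],[0,1,0,0,0,0,1],[0,0,0,0,0,0,1]]'; python3 -m jog '[[0,1.5,0,0,0,0,1],[0,1,0,0,0,0,1],[0,0,0,0,0,0,1]]'
```

```text
time_s: 12.12
eef_pos: [0.4774, -0.3908, 0.0422]
eef_rot: [0.473, -0.474, -0.525, 0.525]
wrist_force: [-1.2, -0.1, -0.7]
opening: 0.535
time_s: 12.37
eef_pos: [0.4771, -0.3905, 0.0392]
eef_rot: [-0.473, 0.473, 0.525, -0.525]
wrist_force: [0.2, -0.3, -1.4]
opening: 0.535
```

```bash
python3 -m jog '[[0,1,0,0,0,0,1],[0,0,0,0,0,0,1]]'; python3 -m jog '[[0,1,0,0,0,0,1],[0,0,0,0,0,0,1]]'
```

```text
time_s: 12.53
eef_pos: [0.4774, -0.3907, 0.0387]
eef_rot: [-0.473, 0.473, 0.525, -0.525]
wrist_force: [-2.0, 1.3, 2.7]
opening: 0.533
time_s: 12.7
eef_pos: [0.4775, -0.3907, 0.0387]
eef_rot: [0.473, -0.473, -0.525, 0.525]
wrist_force: [-3.8, 3.1, 11.0]
opening: 0.535
```

```bash
python3 -m jog '[[0,-1.5,0,0,0,0,1],[0,0,0,0,0,0,0],[0,0,0,0,0,0,-0.2],[0,0,0,0,0,0,-0.4],[0,0,0,0,0,0,-0.5],[0,0,0,0,0,0,-0.5]]'; python3 -m jog '[[0,-15,0,0,0,0,-0.5],[0,-25,0,0,0,0,-0.5],[0,-30,0,0,0,0,-0.5],[0,-30,0,0,0,0,-0.5],[0,-10,0,0,0,0,-0.5],[0,0,0,0,0,0,-0.5]]';  python3 - <<'E'
from h import *
plan(.641,-.157,.14,92)
cv2.imwrite("pics/w6.png",camera("wrist"))
E
```

```text
time_s: 13.2
eef_pos: [0.4772, -0.3906, 0.0386]
eef_rot: [-0.473, 0.473, 0.525, -0.525]
wrist_force: [-0.3, -0.2, 0.2]
opening: 0.75
time_s: 13.7
eef_pos: [0.4788, -0.3925, 0.1526]
eef_rot: [0.471, -0.476, -0.525, 0.526]
wrist_force: [0.3, 0.3, -0.6]
opening: 0.752
t 13.7 tcp [ 478.8 -392.5  152.6] yaw 95.98 down [ 0.004 -0.005 -1.   ] open 63.9 F [ 0.3  0.3 -0.6] q [-0.88  0.35  1.56 -0.    1.22 -2.55]
shift tool mm [ 217.4   12.  -185.8]
turn tool deg [ 0.23  3.98 -0.33]
```

View pics/w6.png

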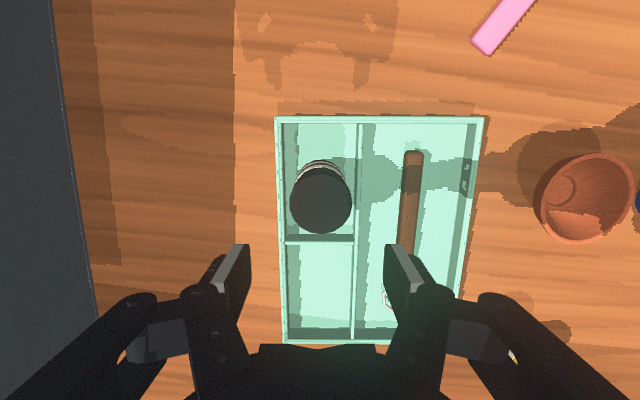

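The black jar stands upright in the green tray's near small compartment, at (320,198). Next, yellow.

```bash
python3 -m jog '[[27,0,-23,0,0,0,-0.5],[27,0,-23,0,0,0,-0.5],[27,0,-23,0,0,0,-0.5],[27,0,-23,0,0,0,-0.5],[27,0,-23,0,0,0,-0.5],[27,0,-23,0,0,0,-0.5],[27,0,-23,0,0,0,-0.5],[28,0,-25,0,0,0,-0.5]]'; python3 -m jog '[[0,0,0,0,4,0,-0.5],[0,0,0,0,0,0,-0.5]]'
python3 - <<'E'
from h import *
plan(.641,-.157,.03,92)
m=camera_model("wrist");cv2.imwrite("pics/w7.png",camera("wrist"))
print(w2px("wrist",[[.641,-.157,.072]],m).round(0).tolist())
E
```

```text
time_s: 14.42
eef_pos: [0.6387, -0.1534, 0.1456]
eef_rot: [0.475, -0.472, -0.525, 0.526]
wrist_force: [1.0, 0.4, 0.3]
opening: 0.753
time_s: 14.58
eef_pos: [0.6391, -0.1525, 0.1455]
eef_rot: [0.493, -0.489, -0.508, 0.509]
wrist_force: [-0.1, -0.5, -0.5]
opening: 0.751
t 14.58 tcp [ 639.1 -152.5  145.5] yaw 92.05 down [-0.004  0.002 -1.   ] open 63.8 F [-0.1 -0.5 -0.5] q [-0.41  0.44  1.45  0.    1.25 -2.02]
shift tool mm [ -4.8 115.5  -2.2]
turn tool deg [-0.23  0.05  0.12]
[[312.0, 212.0]]
```

View pics/w7.png

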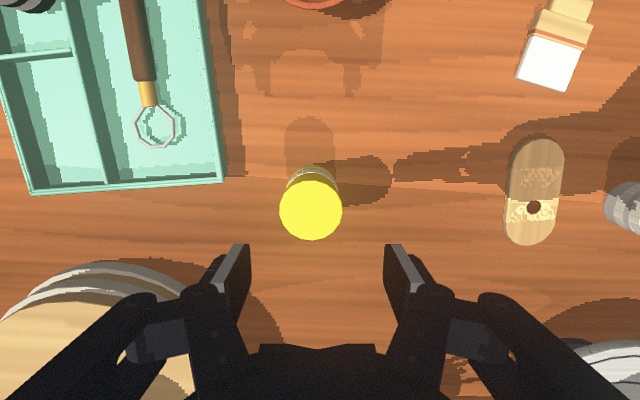

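Yellow lid at (311,210), predicted (312,212). Descend and grasp.

```bash
python3 -m jog '[[-2,15,-2,0,0,0,-0.5],[0,25,0,0,0,0,-0.5],[0,25,0,0,0,0,-0.5],[0,25,0,0,0,0,-0.5],[0,17,0,0,0,0,-0.5],[0,8,0,0,0,0,-0.5],[0,0,0,0,0,0,-0.5]]'; python3 -c "
from h import *
plan(.641,-.157,.03,92)"; python3 -m jog '[[0,0,0,0,0,0,-0.3],[0,0,0,0,0,0,-0.1],[0,0,0,0,0,0,0.5],[0,0,0,0,0,0,1],[0,0,0,0,0,0,1],[0,0,0,0,0,0,1],[0,0,0,0,0,0,1]]'; python3 -m jog '[[0,-8,0,0,0,0,1],[0,-15,0,0,0,0,1],[0,-25,0,0,0,0,1],[0,-30,0,0,0,0,1],[0,-30,0,0,0,0,1],[0,-20,0,0,0,0,1],[0,0,0,0,0,0,1]]'
python3 - <<'E'
from h import *
c,s=np.cos(np.radians(5.15)),np.sin(np.radians(5.15))
for x,y in((.0565,-.0505),(-.0565,-.0505),(0,.035)): print((.5243+c*x-s*y).round(4),(.3408+s*x+c*y).round(4))
plan(.585,.2956,.16,95.15)
cv2.imwrite("pics/w8.png",camera("wrist"))
E
```

```text
time_s: 15.22
eef_pos: [0.6387, -0.1577, 0.0298]
eef_rot: [0.494, -0.49, -0.507, 0.509]
wrist_force: [-1.0, 0.3, 0.8]
opening: 0.749
t 15.22 tcp [ 638.7 -157.7   29.8] yaw 91.91 down [-0.006  0.002 -1.   ] open 63.7 F [-1.   0.3  0.8] q [-0.42  0.59  1.5  -0.    1.06 -2.03]
shift tool mm [ 0.7 -0.2 -2.3]
turn tool deg [-0.33 -0.09  0.15]
time_s: 15.8
eef_pos: [0.6426, -0.1579, 0.0351]
eef_rot: [-0.49, 0.492, 0.509, -0.508]
wrist_force: [-0.6, -0.9, 5.0]
opening: 0.533
time_s: 16.38
eef_pos: [0.6448, -0.1584, 0.1691]
eef_rot: [-0.488, 0.495, 0.51, -0.507]
wrist_force: [1.0, 0.3, -1.2]
opening: 0.534
0.5851 0.2956
0.4726 0.2854
0.5212 0.3757
t 16.38 tcp [ 644.8 -158.4  169.1] yaw 91.99 down [ 0.009 -0.004 -1.   ] open 45.4 F [ 1.   0.3 -1.2] q [-0.42  0.42  1.43  0.    1.28 -2.03]
shift tool mm [455.8   6.7  44. ]
turn tool deg [ 0.52 -3.16 -0.26]
```

View pics/w8.png

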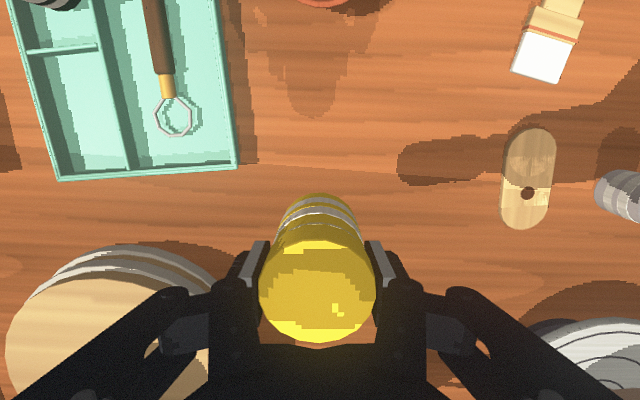

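Yellow held upright. Carry it to the far small compartment of the red tray.

```bash
python3 -m jog '[[15,0,2,0,0,0,1],[33,0,3,0,0,0,1],[35,0,3,0,0,0,1],[35,0,3,0,0,0,1],[35,0,3,0,0,0,1],[35,0,3,0,0,0,1],[35,0,3,0,0,0,1],[35,0,3,0,0,0,1]]'; python3 -m jog '[[35,0,3,0,0,0,1],[35,0,3,0,0,0,1],[35,0,3,0,0,0,1],[35,0,3,0,0,0,1],[30,0,3,0,0,0,1],[20,0,3,0,-3,0,1],[0,0,0,0,0,0,1],[0,0,0,0,0,0,1]]'; python3 -c "
from h import *
plan(.585,.2956,.0395,95.15)"
```

```text
time_s: 17.1
eef_pos: [0.6073, 0.1021, 0.1594]
eef_rot: [0.492, -0.49, -0.508, 0.51]
wrist_force: [1.1, -0.2, -1.1]
opening: 0.537
time_s: 17.77
eef_pos: [0.5829, 0.2902, 0.1594]
eef_rot: [0.478, -0.476, -0.521, 0.523]
wrist_force: [0.1, -0.4, -1.4]
opening: 0.532
t 17.77 tcp [582.9 290.2 159.4] yaw 95.12 down [-0.004 -0.001 -1.   ] open 45.2 F [ 0.1 -0.4 -1.4] q [ 0.28  0.42  1.46 -0.    1.27 -1.38]
shift tool mm [  5.3 119.9  -3.1]
turn tool deg [-0.24 -0.03 -0.05]
```

```bash
python3 -m jog '[[5,20,-3,0,0,0,1],[0,28,0,0,0,0,1],[0,25,0,0,0,0,1],[0,20,0,0,0,0,1],[0,10,0,0,0,0,1],[0,8,0,0,0,0,1],[0,3,0,0,0,0,1],[0,0,0,0,0,0,1]]'; python3 -c "
from h import *
plan(.585,.2956,.0395,95.15)"
```

```text
time_s: 18.43
eef_pos: [0.5879, 0.2938, 0.0476]
eef_rot: [0.478, -0.478, -0.521, 0.521]
wrist_force: [-0.8, 1.1, -1.4]
opening: 0.534
t 18.43 tcp [587.9 293.8  47.6] yaw 94.93 down [-0. -0. -1.] open 45.4 F [-0.8  1.1 -1.4] q [ 0.28  0.56  1.5  -0.    1.08 -1.37]
shift tool mm [2.1 8.1 2.7]
turn tool deg [-0.02 -0.22 -0.01]
```

```bash
python3 -m jog '[[2,3,2,0,0,0,1],[0,3,0,0,0,0,1],[0,0,0,0,0,0,1]]'; python3 -m jog '[[0,1.5,0,0,0,0,1],[0,0,0,0,0,0,1]]';python3 -m jog '[[0,1.5,0,0,0,0,1],[0,0,0,0,0,0,1]]'
```

```text
time_s: 18.68
eef_pos: [0.5857, 0.2962, 0.0422]
eef_rot: [-0.478, 0.478, 0.522, -0.521]
wrist_force: [0.2, 0.4, -2.2]
opening: 0.533
time_s: 18.85
eef_pos: [0.5858, 0.2961, 0.0405]
eef_rot: [-0.478, 0.478, 0.521, -0.521]
wrist_force: [-0.4, 0.4, -1.9]
opening: 0.529
time_s: 19.02
eef_pos: [0.5861, 0.2962, 0.0392]
eef_rot: [-0.478, 0.478, 0.522, -0.521]
wrist_force: [-0.2, -0.1, 0.7]
opening: 0.537
```

```bash
python3 -m jog '[[0,0.7,0,0,0,0,1],[0,0,0,0,0,0,1]]'; python3 -m jog '[[0,0,0,0,0,0,0],[0,0,0,0,0,0,-0.2],[0,0,0,0,0,0,-0.4],[0,0,0,0,0,0,-0.5],[0,0,0,0,0,0,-0.5]]'; python3 -m jog '[[0,-15,0,0,0,0,-0.5],[0,-25,0,0,0,0,-0.5],[0,-30,0,0,0,0,-0.5],[0,-30,0,0,0,0,-0.5],[0,-10,0,0,0,0,-0.5],[0,0,0,0,0,0,-0.5]]';  python3 - <<'E'
from h import *
plan(.456,-.0525,.14,90)
cv2.imwrite("pics/w9.png",camera("wrist"))
E
```

```text
time_s: 19.18
eef_pos: [0.5863, 0.2962, 0.0392]
eef_rot: [-0.478, 0.478, 0.522, -0.521]
wrist_force: [-1.1, -0.1, 5.1]
opening: 0.535
time_s: 19.6
eef_pos: [0.5855, 0.2959, 0.0378]
eef_rot: [0.478, -0.478, -0.521, 0.521]
wrist_force: [0.8, -0.1, 0.4]
opening: 0.751
time_s: 20.1
eef_pos: [0.5883, 0.2969, 0.1532]
eef_rot: [-0.476, 0.479, 0.524, -0.519]
wrist_force: [0.6, 0.2, -0.3]
opening: 0.75
t 20.1 tcp [588.3 296.9 153.2] yaw 94.98 down [ 0.008  0.002 -1.   ] open 63.7 F [ 0.6  0.2 -0.3] q [ 0.29  0.43  1.45 -0.    1.25 -1.37]
shift tool mm [-336.6   11.4  162.2]
turn tool deg [0.45 4.98 0.11]
```

View pics/w9.png

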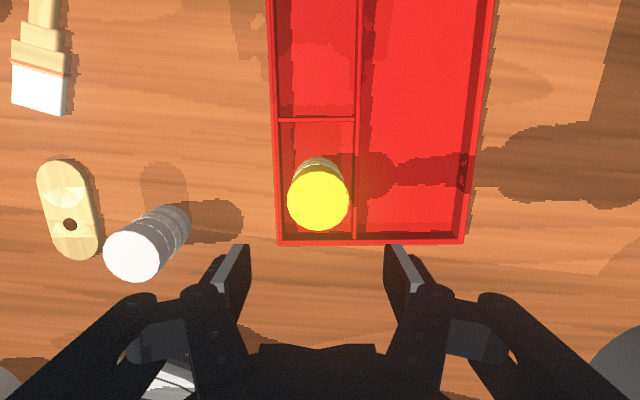

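Yellow jar upright in the red tray's far compartment at (318,200). Next, blue.

```bash
python3 -m jog '[[-28,0,13,0,0,0,-0.5],[-28,0,13,0,0,0,-0.5],[-28,0,13,0,0,0,-0.5],[-28,0,13,0,0,0,-0.5],[-28,0,13,0,0,0,-0.5],[-28,0,14,0,0,0,-0.5],[-28,0,14,0,0,0,-0.5],[-28,0,14,0,0,0,-0.5]]'; python3 -m jog '[[-28,0,14,0,0,0,-0.5],[-28,0,14,0,0,0,-0.5],[-28,0,14,0,0,0,-0.5],[-28,0,13,0,0,0,-0.5],[0,0,0,0,5,0,-0.5],[0,0,0,0,0,0,-0.5]]'
python3 - <<'E'
from h import *
plan(.456,-.0525,.03,90)
m=camera_model("wrist");cv2.imwrite("pics/w10.png",camera("wrist"))
print(w2px("wrist",[[.456,-.0525,.072]],m).round(0).tolist())
E
```

```text
time_s: 20.82
eef_pos: [0.4961, 0.0625, 0.1459]
eef_rot: [0.479, -0.477, -0.52, 0.522]
wrist_force: [0.6, -0.5, 0.3]
opening: 0.75
time_s: 21.32
eef_pos: [0.4516, -0.0537, 0.1463]
eef_rot: [0.503, -0.501, -0.498, 0.499]
wrist_force: [-0.2, 0.8, 0.1]
opening: 0.752
t 21.32 tcp [451.6 -53.7 146.3] yaw 89.6 down [-0.003  0.001 -1.   ] open 63.9 F [-0.2  0.8  0.1] q [-0.38  0.01  1.98 -0.    1.16 -1.94]
shift tool mm [  1.1 116.3  -4.8]
turn tool deg [-0.19 -0.4   0.07]
[[320.0, 215.0]]
```

View pics/w10.png

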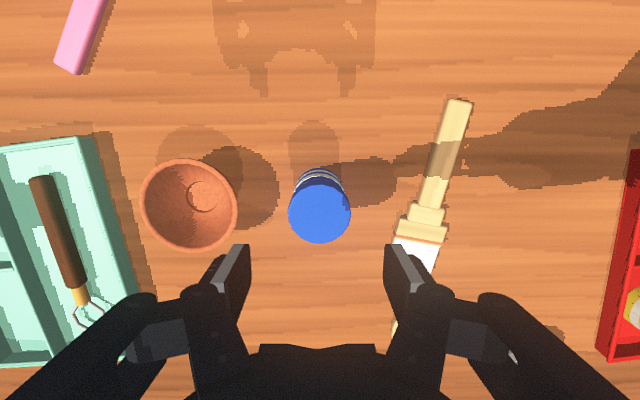

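Blue lid at (319,212), predicted (320,215). Clearance to the bowl is about 18 mm, so I'll descend.

```bash
python3 -m jog '[[2,15,-5,0,0,0,-0.5],[0,25,0,0,0,0,-0.5],[0,25,0,0,0,0,-0.5],[0,25,0,0,0,0,-0.5],[0,17,0,0,0,0,-0.5],[0,8,0,0,0,0,-0.5],[0,0,0,0,0,0,-0.5]]'; python3 -c "
from h import *
plan(.456,-.0525,.03,90)"
```

```text
time_s: 21.95
eef_pos: [0.4564, -0.0492, 0.0307]
eef_rot: [0.501, -0.498, -0.5, 0.501]
wrist_force: [-0.6, 0.1, -1.0]
opening: 0.751
t 21.95 tcp [456.4 -49.2  30.7] yaw 90.14 down [-0.005  0.002 -1.   ] open 63.8 F [-0.6  0.1 -1. ] q [-0.37  0.23  2.02  0.    0.89 -1.94]
shift tool mm [-3.3  0.7  0.4]
turn tool deg [-0.29  0.14  0.12]
```

```bash
python3 -m jog '[[-3,0,0,0,0,0,-0.4],[0,0,0,0,0,0,-0.1],[0,0,0,0,0,0,0.5],[0,0,0,0,0,0,1],[0,0,0,0,0,0,1],[0,0,0,0,0,0,1],[0,0,0,0,0,0,1]]'; python3 -m jog '[[0,-8,0,0,0,0,1],[0,-15,0,0,0,0,1],[0,-25,0,0,0,0,1],[0,-30,0,0,0,0,1],[0,-30,0,0,0,0,1],[0,-20,0,0,0,0,1],[0,0,0,0,0,0,1]]'
python3 - <<'E'
from h import *
plan(.4726,.2854,.165,95.15)
cv2.imwrite("pics/w11.png",camera("wrist"))
E
```

```text
time_s: 22.53
eef_pos: [0.4595, -0.0541, 0.0343]
eef_rot: [-0.499, 0.501, 0.5, -0.5]
wrist_force: [-0.1, 1.0, 6.2]
opening: 0.538
time_s: 23.12
eef_pos: [0.4612, -0.0548, 0.1662]
eef_rot: [-0.497, 0.503, 0.501, -0.499]
wrist_force: [0.8, -0.4, -1.5]
opening: 0.534
t 23.12 tcp [461.2 -54.8 166.2] yaw 89.99 down [ 0.008 -0.003 -1.   ] open 45.4 F [ 0.8 -0.4 -1.5] q [-0.37 -0.    1.95 -0.    1.19 -1.95]
shift tool mm [ 3.402e+02  2.000e-01 -1.130e+01]
turn tool deg [ 0.46 -5.16 -0.21]
```

View pics/w11.png

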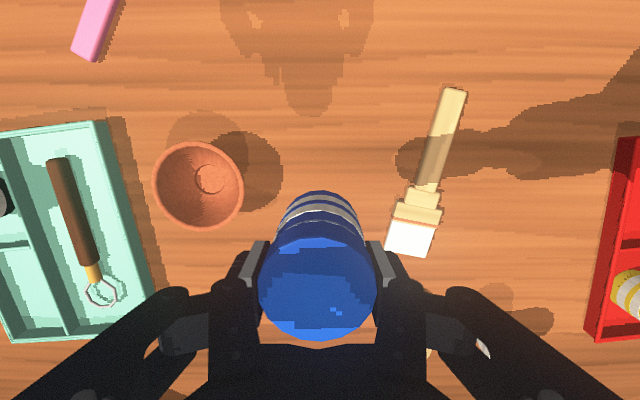

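Blue held upright; bowl and brush undisturbed. On to the red tray's near compartment.

```bash
python3 -m jog '[[15,0,-1,0,0,0,1],[33,0,-1,0,0,0,1],[35,0,-1,0,0,0,1],[35,0,-1,0,0,0,1],[35,0,-1,0,0,0,1],[35,0,-1,0,0,0,1],[35,0,-1,0,0,0,1],[35,0,-1,0,0,0,1]]'; python3 -m jog '[[35,0,-1,0,0,0,1],[30,0,-1,0,0,0,1],[17,0,-1,0,0,0,1],[0,0,0,0,-5,0,1],[0,0,0,0,0,0,1],[0,0,0,0,0,0,1]]'; python3 -c "
from h import *
plan(.4726,.2854,.0395,95.15)"
```

```text
time_s: 23.83
eef_pos: [0.4649, 0.2057, 0.1593]
eef_rot: [0.501, -0.5, -0.499, 0.501]
wrist_force: [0.4, -1.0, -0.5]
opening: 0.537
time_s: 24.33
eef_pos: [0.4683, 0.2858, 0.1594]
eef_rot: [0.479, -0.478, -0.52, 0.522]
wrist_force: [-0.1, 0.3, -1.6]
opening: 0.534
t 24.33 tcp [468.3 285.8 159.4] yaw 94.89 down [-0.003 -0.001 -1.   ] open 45.4 F [-0.1  0.3 -1.6] q [ 0.33  0.2   1.74 -0.    1.21 -1.32]
shift tool mm [ -0.7 119.9  -4.6]
turn tool deg [-0.17 -0.26 -0.06]
```

```bash
python3 -m jog '[[0,20,-3,0,0,0,1],[0,28,0,0,0,0,1],[0,25,0,0,0,0,1],[0,20,0,0,0,0,1],[0,10,0,0,0,0,1],[0,8,0,0,0,0,1],[0,3,0,0,0,0,1],[0,0,0,0,0,0,1]]'; python3 -c "
from h import *
plan(.4726,.2854,.0395,95.15)"
```

```text
time_s: 25.0
eef_pos: [0.4727, 0.2862, 0.047]
eef_rot: [0.478, -0.478, -0.521, 0.521]
wrist_force: [-0.3, -0.2, -1.7]
opening: 0.535
t 25.0 tcp [472.7 286.2  47. ] yaw 94.91 down [-0. -0. -1.] open 45.5 F [-0.3 -0.2 -1.7] q [ 0.33  0.37  1.79 -0.    0.98 -1.33]
shift tool mm [-0.8  7.5  0.1]
turn tool deg [-0.01 -0.24 -0.01]
```

```bash
python3 -m jog '[[0,3,0,0,0,0,1],[0,3,0,0,0,0,1],[0,0,0,0,0,0,1]]'; python3 -m jog '[[0,1,0,0,0,0,1],[0,1,0,0,0,0,1],[0,0,0,0,0,0,1]]';python3 -m jog '[[0,1,0,0,0,0,1],[0,0,0,0,0,0,1]]'
```

```text
time_s: 25.25
eef_pos: [0.4728, 0.2866, 0.0414]
eef_rot: [-0.478, 0.478, 0.521, -0.521]
wrist_force: [0.6, 0.0, -1.2]
opening: 0.536
time_s: 25.5
eef_pos: [0.4726, 0.2865, 0.0392]
eef_rot: [-0.478, 0.478, 0.521, -0.521]
wrist_force: [-0.5, 0.5, -0.1]
opening: 0.537
time_s: 25.67
eef_pos: [0.4728, 0.2866, 0.0384]
eef_rot: [-0.478, 0.478, 0.521, -0.521]
wrist_force: [-0.3, 0.2, 2.1]
opening: 0.53
```

```bash
python3 -m jog '[[0,0.4,0,0,0,0,1],[0,0,0,0,0,0,0],[0,0,0,0,0,0,-0.2],[0,0,0,0,0,0,-0.4],[0,0,0,0,0,0,-0.5],[0,0,0,0,0,0,-0.5]]'; python3 -m jog '[[0,-15,0,0,0,0,-0.5],[0,-25,0,0,0,0,-0.5],[0,-30,0,0,0,0,-0.5],[0,-30,0,0,0,0,-0.5],[0,-10,0,0,0,0,-0.5],[0,0,0,0,0,0,-0.5]]';  python3 - <<'E'
from h import *
plan(.4507,.0557,.14,78.6)
cv2.imwrite("pics/w12.png",camera("wrist"))
E
```

```text
time_s: 26.17
eef_pos: [0.4724, 0.2864, 0.0375]
eef_rot: [0.478, -0.478, -0.521, 0.521]
wrist_force: [-0.4, 0.2, -0.6]
opening: 0.747
time_s: 26.67
eef_pos: [0.4747, 0.2873, 0.151]
eef_rot: [-0.477, 0.479, 0.523, -0.519]
wrist_force: [0.7, 0.5, 0.2]
opening: 0.75
t 26.67 tcp [474.7 287.3 151. ] yaw 94.98 down [ 0.006  0.002 -1.   ] open 63.7 F [0.7 0.5 0.2] q [ 0.33  0.22  1.74  0.    1.18 -1.33]
shift tool mm [-228.6   10.4   44.1]
turn tool deg [ 0.35 16.38  0.14]
```

View pics/w12.png

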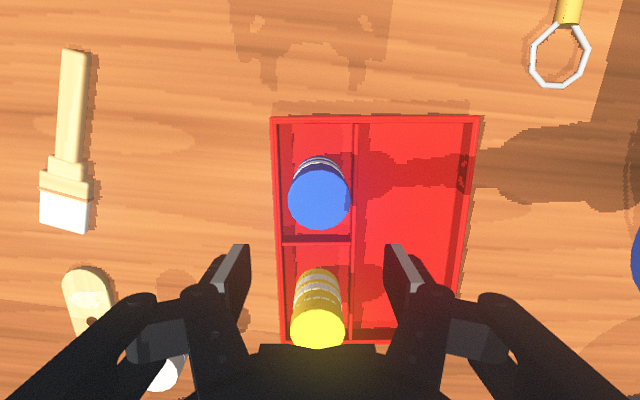

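Blue and yellow both stand upright in their own red compartments, at (319,195) and (318,300). Now the brush.

```bash
python3 -m jog '[[-28,0,5,0,0,0,-0.5],[-29,0,6,0,0,0,-0.5],[-29,0,6,0,0,0,-0.5],[-29,0,6,0,0,0,-0.4],[-29,0,6,0,0,0,-0.4],[-29,0,6,0,0,0,-0.3],[-29,0,5,0,0,0,-0.2],[-26,0,4,0,0,0,-0.2]]'; python3 -m jog '[[0,0,0,0,6,0,-0.2],[0,0,0,0,6,0,-0.2],[0,0,0,0,4.4,0,-0.2],[0,0,0,0,0,0,-0.2]]'
python3 - <<'E'
from h import *
plan(.4507,.0557,.01,78.6)
m=camera_model("wrist");cv2.imwrite("pics/w13.png",camera("wrist"))
t=np.radians(-11.4);d=np.array([np.cos(t),np.sin(t),0])
p=np.array([.4587,.0541,.008])
print(w2px("wrist",[p,p+.085*d,p-.085*d],m).round(0).tolist())
E
```

```text
time_s: 27.38
eef_pos: [0.4464, 0.0542, 0.1453]
eef_rot: [0.479, -0.477, -0.52, 0.522]
wrist_force: [0.8, -0.2, -0.7]
opening: 0.6
time_s: 27.72
eef_pos: [0.447, 0.0554, 0.1455]
eef_rot: [0.549, -0.547, -0.446, 0.448]
wrist_force: [-0.1, 0.2, 0.1]
opening: 0.601
t 27.72 tcp [447.   55.4 145.5] yaw 78.38 down [-0.004  0.001 -1.   ] open 51.1 F [-0.1  0.2  0.1] q [-0.14  0.    1.99 -0.    1.16 -1.51]
shift tool mm [  1.1 135.5  -4.1]
turn tool deg [-0.23 -0.22 -0.02]
[[319.0, 200.0], [319.0, 281.0], [319.0, 105.0]]
```

View pics/w13.png

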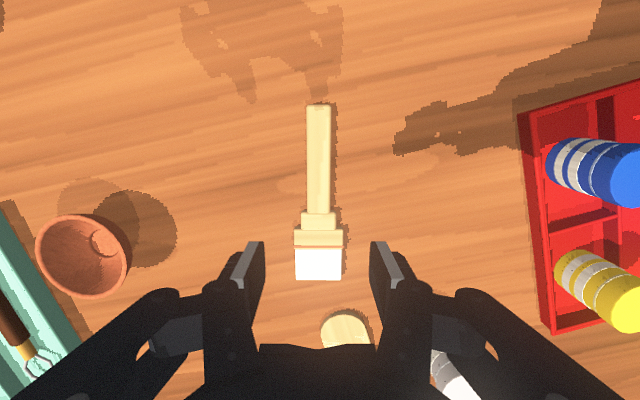

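Brush ends at (319,104) and (318,281) match the projection. Descend.

```bash
python3 -m jog '[[1,20,-3,0,0,0,-0.1],[0,30,0,0,0,0,-0.1],[0,30,0,0,0,0,-0.1],[0,25,0,0,0,0,-0.1],[0,18,0,0,0,0,-0.1],[0,10,0,0,0,0,-0.1],[0,3,0,0,0,0,-0.1],[0,0,0,0,0,0,-0.1]]'; python3 -c "
from h import *
plan(.4507,.0557,.0045,78.6)"
```

```text
time_s: 28.43
eef_pos: [0.4508, 0.0561, 0.0109]
eef_rot: [0.548, -0.546, -0.448, 0.449]
wrist_force: [-0.6, -0.3, 0.2]
opening: 0.55
t 28.43 tcp [450.8  56.1  10.9] yaw 78.65 down [-0.002  0.    -1.   ] open 46.8 F [-0.6 -0.3  0.2] q [-0.14  0.26  2.04 -0.    0.84 -1.51]
shift tool mm [-0.4  6.4  0. ]
turn tool deg [-0.12  0.05 -0.01]
```

```bash
python3 -m jog '[[0,4,0,0,0,0,0.1],[0,3,0,0,0,0,0.3],[0,0,0,0,0,0,1],[0,0,0,0,0,0,1],[0,0,0,0,0,0,1],[0,0,0,0,0,0,1],[0,0,0,0,0,0,1],[0,0,0,0,0,0,1]]'; python3 -m jog '[[0,-6,0,0,0,0,1],[0,-12,0,0,0,0,1],[0,-20,0,0,0,0,1],[0,-30,0,0,0,0,1],[0,-35,0,0,0,0,1],[0,-30,0,0,0,0,1],[0,-10,0,0,0,0,1],[0,0,0,0,0,0,1]]'
python3 - <<'E'
from h import *
plan(.5132,.3750,.14,95.15)
cv2.imwrite("pics/w14.png",camera("wrist"))
E
```

```text
time_s: 29.1
eef_pos: [0.4523, 0.0558, 0.0053]
eef_rot: [-0.547, 0.548, 0.448, -0.447]
wrist_force: [-1.8, 0.1, 6.1]
opening: 0.227
time_s: 29.77
eef_pos: [0.4537, 0.0557, 0.1508]
eef_rot: [-0.546, 0.549, 0.449, -0.446]
wrist_force: [0.0, -0.5, -1.3]
opening: 0.229
t 29.77 tcp [453.7  55.7 150.8] yaw 78.58 down [ 0.006 -0.001 -1.   ] open 19.4 F [ 0.  -0.5 -1.3] q [-0.14  0.    1.98 -0.    1.16 -1.51]
shift tool mm [324.8  10.9   4.9]
turn tool deg [  0.36 -16.57  -0.03]
```

View pics/w14.png

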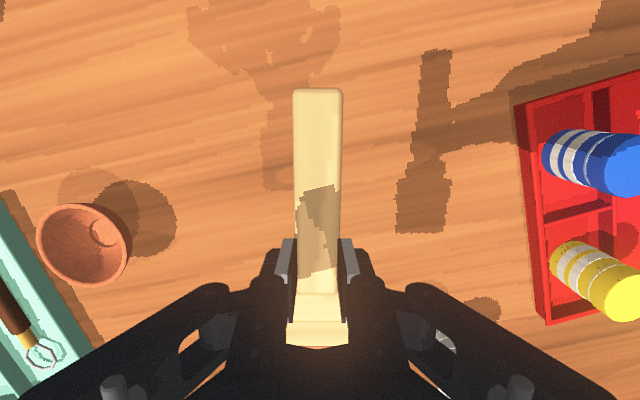

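Brush held level and straight. Carry at 0.15 m, well above the jars.

```bash
python3 -m jog '[[18,0,0,0,0,0,1],[33,0,0,0,0,0,1],[35,0,1,0,0,0,1],[35,0,1,0,0,0,1],[35,0,1,0,0,0,1],[35,0,1,0,0,0,1],[35,0,1,0,0,0,1],[35,0,0,0,0,0,1]]'; python3 -m jog '[[35,0,0,0,0,0,1],[25,0,0,0,0,0,1],[0,0,0,0,-6,0,1],[0,0,0,0,-6,0,1],[0,0,0,0,-4.5,0,1],[0,0,0,0,0,0,1]]'; python3 -c "
from h import *
plan(.5132,.3750,.0095,95.15)"
```

```text
time_s: 30.48
eef_pos: [0.4965, 0.3139, 0.1443]
eef_rot: [0.548, -0.547, -0.446, 0.45]
wrist_force: [0.0, -0.2, -1.1]
opening: 0.228
time_s: 30.98
eef_pos: [0.5085, 0.371, 0.1441]
eef_rot: [0.477, -0.476, -0.521, 0.524]
wrist_force: [-0.3, 0.1, -0.9]
opening: 0.233
t 30.98 tcp [508.5 371.  144.1] yaw 95.26 down [-0.005 -0.002 -1.   ] open 19.8 F [-0.3  0.1 -0.9] q [ 0.44  0.39  1.53 -0.    1.23 -1.22]
shift tool mm [  3.8 134.6  -5.7]
turn tool deg [-0.29  0.11 -0.11]
```

```bash
python3 -m jog '[[4,20,-4,0,0,0,1],[0,30,0,0,0,0,1],[0,30,0,0,0,0,1],[0,22,0,0,0,0,1],[0,14,0,0,0,0,1],[0,7,0,0,0,0,1],[0,3,0,0,0,0,1],[0,0,0,0,0,0,1]]'; python3 -c "
from h import *
plan(.5132,.3750,.0095,95.15)"
```

```text
time_s: 31.65
eef_pos: [0.5139, 0.3758, 0.0214]
eef_rot: [0.478, -0.478, -0.521, 0.522]
wrist_force: [0.5, -0.1, -0.8]
opening: 0.232
t 31.65 tcp [513.9 375.8  21.4] yaw 95.03 down [-0. -0. -1.] open 19.7 F [ 0.5 -0.1 -0.8] q [ 0.45  0.56  1.56 -0.    1.02 -1.21]
shift tool mm [-0.7 11.9  0.8]
turn tool deg [-0.03 -0.12 -0.01]
```

```bash
python3 -m jog '[[0,4,0,0,0,0,1],[0,3,0,0,0,0,1],[0,2,0,0,0,0,1],[0,0,0,0,0,0,1]]'; python3 -m jog '[[0,1,0,0,0,0,1],[0,1,0,0,0,0,1],[0,0,0,0,0,0,1]]'; python3 -m jog '[[0,1,0,0,0,0,1],[0,0,0,0,0,0,1]]'
```

```text
time_s: 31.98
eef_pos: [0.514, 0.376, 0.0129]
eef_rot: [-0.477, 0.477, 0.522, -0.521]
wrist_force: [0.2, -0.4, -0.4]
opening: 0.226
time_s: 32.23
eef_pos: [0.5139, 0.3759, 0.0107]
eef_rot: [-0.477, 0.477, 0.522, -0.522]
wrist_force: [-0.3, 0.2, -0.5]
opening: 0.228
time_s: 32.4
eef_pos: [0.5139, 0.3759, 0.0096]
eef_rot: [0.477, -0.477, -0.522, 0.522]
wrist_force: [-0.3, -0.2, -0.0]
opening: 0.229
```

```bash
python3 -m jog '[[0,1,0,0,0,0,1],[0,0,0,0,0,0,1]]'; python3 -m jog '[[0,0,0,0,0,0,0.6],[0,0,0,0,0,0,0.3],[0,0,0,0,0,0,0.1],[0,0,0,0,0,0,0],[0,0,0,0,0,0,0]]'; python3 -m jog '[[0,-12,0,0,0,0,0],[0,-25,0,0,0,0,0],[0,-35,0,0,0,0,0],[0,-35,0,0,0,0,0],[0,-35,0,0,0,0,0],[0,-15,0,0,0,0,0],[0,0,0,0,0,0,0],[0,0,0,0,0,0,0]]'
python3 - <<'E'
from h import *
plan(.3,.4,.25)
cv2.imwrite("pics/w15.png",camera("wrist"))
E
```

```text
time_s: 32.57
eef_pos: [0.514, 0.3759, 0.0094]
eef_rot: [0.477, -0.477, -0.522, 0.522]
wrist_force: [-3.2, -1.7, 4.5]
opening: 0.23
time_s: 32.98
eef_pos: [0.5139, 0.3759, 0.0085]
eef_rot: [0.477, -0.477, -0.522, 0.522]
wrist_force: [0.4, 0.0, 0.2]
opening: 0.501
time_s: 33.65
eef_pos: [0.5146, 0.3762, 0.1677]
eef_rot: [-0.477, 0.478, 0.523, -0.521]
wrist_force: [-0.4, -0.3, 0.1]
opening: 0.5
t 33.65 tcp [514.6 376.2 167.7] yaw 95.08 down [ 0.003  0.001 -1.   ] open 42.5 F [-0.4 -0.3  0.1] q [ 0.45  0.37  1.5  -0.    1.27 -1.21]
shift tool mm [ 42.8 -82.9 211.4]
```

View pics/w15.png

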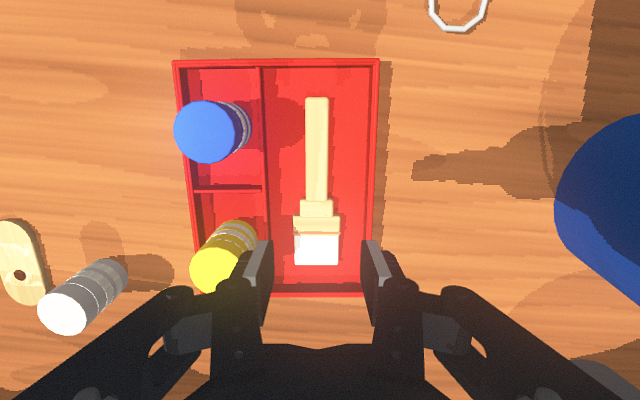

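The brush lies flat and central in the long compartment. I'll back the arm off for a last overhead check.

```bash
python3 -m jog '[[10,-15,28,0,0,0,0],[10,-15,28,0,0,0,0],[10,-15,28,0,0,0,0],[10,-10,28,0,0,0,0],[10,0,28,0,0,0,0],[10,0,28,0,0,0,0],[0,0,0,0,0,0,0],[0,0,0,0,0,0,0]]'
python3 - <<'E'
from h import *
im=camera("top");cv2.imwrite("pics/top9.png",im)
crop("top",170,100,520,240,2.2,"c9.png",im); crop("side",230,120,490,320,3,"s9.png")
E
```

```text
time_s: 34.37
eef_pos: [0.3393, 0.4205, 0.219]
eef_rot: [0.477, -0.477, -0.521, 0.523]
wrist_force: [0.5, 0.7, -0.1]
opening: 0.499
```

View pics/c9.png

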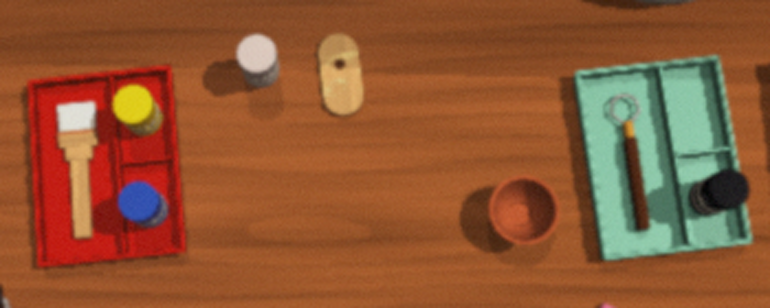

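View pics/s9.png

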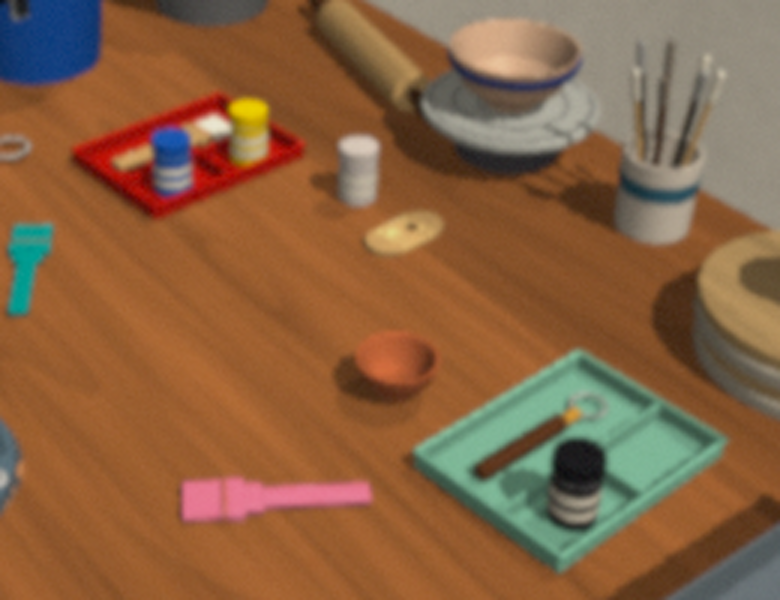

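The overhead crop shows all five items in place: yellow (133,103), blue (140,202), black (727,190), brush and loop tool lengthwise. The white jar, rib and bowl look unmoved. A numeric check in the tray frames:

Run:
```python
from h import *
def fr(p,t):
    ox,oy,th=t;th=np.radians(th);d=p[:2]-[ox,oy];return (np.array([[np.cos(th),np.sin(th)],[-np.sin(th),np.cos(th)]])@d).round(4)
r=(.5243,.3408,5.15);g=(.527,-.3354,5.9)
P=lambda U,V,z:px2w("top",*a(U,V,170,100,2.2),z)
print("y",fr(P(133,103,.076),r),"b",fr(P(140,202,.076),r),"k",fr(P(727,190,.076),g))
for n,A,B,t in(("brush",(76,103),(83,236),r),("loop",(621,94),(643,228),g)):
    p,q=P(*A,.012),P(*B,.012);d=p-q;print(n,fr((p+q)/2,t),np.linalg.norm(d),np.degrees(np.arctan2(d[1],d[0]))-t[2])
print("white",P(257,54,.072),"bowl",P(523,211,.042),"rib",P(341,75,.008)); o=get_obs();print(o["wrist_force"],o["dq"].round(3),o["time_s"])
hand_in()
```

```text
y [ 0.0574 -0.0501] b [-0.0606 -0.0502] k [-0.0571 -0.0467]
brush [0.0002 0.035 ] 0.1676471238830962 -0.4262752557054954
loop [0.0005 0.034 ] 0.1678267533871748 0.07277986737741582
white [0.6445215  0.15116668 0.072     ] bowl [ 0.45830489 -0.16024425  0.042     ] rib [0.63716735 0.05219185 0.008     ]
[0.42723107 0.56054684 1.17151936] [-0.018  0.003 -0.016  0.     0.002  0.001] 34.4667
the job is handed in; nothing more can be done
```

Both kits are made up and the job is handed in at about 34.5 s of the 120 s. The hand-in gives no verdict, so the checks below are my own, from the cameras.

- **Green tray:** it holds the small loop tool and the black jar.
- **Red tray:** it holds the flat brush, with the yellow and blue jars each in their own small compartment. I left the larger loop tool and the pink and turquoise brushes alone.
- **Tool positions:** both tool middles are within about 1 mm of the long compartment's centre and within 0.5° of lengthwise.
- **Jar positions:** all three jars look upright. They sit within about 4 mm of their compartment centres, well inside the limits.
- **Setting down:** I lowered each item until the wrist force showed light contact (2–11 N) before letting go.
- **Left in stock:** the white jar, rib and bowl were measured within about 1.5 mm of where they started, which is within measuring error.

No check failed. At the end the arm was clear of everything.

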